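Lay the tea tin in its channel and press its lid home against the stop

TASK

Tip the tall tea tin over onto its side, down along its wooden channel towards the end stop, by pushing it high up and without lifting it. Then slide it along, pushing on its base, until its loose lid meets the stop's brass plate, press the lid firmly home against it, and leave the tin lying there. Feel your way: the tin dents if it is pushed too hard, and nothing else on the counter may be disturbed.

Things in the scene. Friction and masses are not known exactly. Their poses are not given: they have to be found in the camera images.
- tray: Fixed straight wooden display channel lying on the counter, 400 long x 92 wide; floor top 6 mm above the counter, a rail 6 thick and 25 high (above the counter) along each long side, 80 mm clear between the rails, both ends open. Origin: centre of its underside. Its x axis runs along the channel from the tin towards the stop; z up.
- tin: Tall rectangular slip-lid tea tin, copper with a paper label, standing on the channel floor near the channel's -x end. 60 (x, along the channel) x 70 (y) mm, 200 tall with the lid home (body 165, lid 35). Origin: centre of the base; z: from base to lid (along the channel's +x once the tin lies); x: towards the stop while it stands.
- tin_mid (a point): The tin's balance point, on its long axis 100 mm from the base; 36 mm above the counter when the tin lies flat in the channel. The tin weighs 0.25 to 0.42 kg; to slide it takes a steady 0.5 to 2 N, and over 20 N of push dents it.
- tin_edge (a point): Middle of the tin's lower edge on the side of the stop (30 mm along the tin's x from its origin); the tin tips about this edge.
- lid (a joint): How far the slip lid stands out from home along the tin's z, m: 0 = fully home, 0.005 to 0.010 at the start, at most 0.014. Pushing it in takes about 3.5 N all the way, then it stops dead; a firm press of 7 to 14 N on the stop's plate for half a second seats it. It stays where it is left.
- lid_end (a point): Centre of the lid's flat outer end, 200 mm from the base when the lid is home; moves with the lid.
- stop: End stop: dark wooden block 30 x 78 x 56 mm fixed across the channel at its +x end, carrying in front of it an upright brass plate (74 wide, 52 high, 6 thick) on two rods, square to the channel. The plate's face was set by hand and is rigid: it stands 5 to 30 mm before the block's front; this setting is not measured. Origin: centre of the block's underside; x along the channel, so the block's front lies at x = -15 mm.
- cup: White mug, 74 mm wide, 65 high, near the channel. Origin: centre of the underside. Leave alone.
- bowl: Blue bowl, 90 mm wide, 45 high, near the channel. Origin: centre of the underside. Leave alone.
- carton: Plain cardboard box 70 x 60 x 55 mm near the channel. Origin: centre of the underside. Leave alone.
- teapot: Blue teapot, about 115 mm wide and 115 high, to the robot's left. Origin: centre of the underside. Leave alone.
- jar: Glass jar, 70 mm wide, 70 high, near the channel. Origin: centre of the underside. Leave alone.
- saucer: White plate, 130 mm wide, 18 high, to the robot's right. Origin: centre of the underside. Leave alone.
Not all that is in view belongs to the job. What is meant by the tin is not blue, and is the smaller of those in its own colour.

How it is judged:
On the way, in this order (a step that is already met when the one before it is completed fails the run):
1. the tin lies on its side in the channel, lid towards the stop (angle between tin's own z axis and vertical between 1.48 and 1.66 rad and angle between the z axis of tin and the x axis of tray, either way round below 0.12 rad and x of lid_end in the frame of tray above 0 m and height (world z) of tin_mid below 0.05 m), for 0.2 s.
2. the lid is fully home and pressed against the stop with more than 6 N (all of step 1 and value of joint lid below 0.0015 m and contact force between tin and stop above 6 N), for 0.2 s.
At the end, for the whole second after the job is handed in: The tin lies flat on its side in the channel (its long axis within about 5 degrees of level and 7 degrees of the channel), the lid less than 1.5 mm from fully home, the lid's end within the reach of the stop's plate (0 to 33 mm before the block's front), the tin at rest (all of step 1 and value of joint lid below 0.0015 m and x of lid_end in the frame of stop between -0.048 and -0.015 m and linear speed of tin below 0.01 m/s); the robot touches nothing.
It fails at once if the tin is lifted: its lower edge more than 30 mm above the counter (height (world z) of tin_edge above 0.03 m).
It fails at once if the fingers push the tin harder than 20 N (contact force between the fingers and tin above 20 N).
It fails at once if a bystander (mug, bowl, cardboard box, teapot, jar or plate) is moved more than 20 mm (distance of any of cup, bowl, carton, teapot, jar, saucer from where it was at the start of the episode above 0.02 m).
It also fails if it takes over 61 s, if anything falls off the work surface, if the arm or the gripper's body presses on something with over 40 N, if the wrist force passes 120 N, or if a joint passes its speed limit or range.

ROBOT

A 6-joint arm with a two-finger parallel gripper is mounted at the origin on the work surface. World frame = base frame: x ahead of the robot, y to its left, z up, the work surface at z = 0. Lengths are in m, angles in rad, forces in N, time in s.
With the tool pointing down it reaches from about 0.275 to 0.75 m from the base axis. Payload 10.2 kg.
Tool frame: the origin (TCP) lies on the front face of the gripper's body, between the roots of the fingers; the fingertips stand 73 mm ahead of it and the grasp point (between the pads) lies 54 mm ahead of it; z points along the fingers, y is the line along which they close (so a half turn about z gives the same grasp; the last joint's range is limited). The gripper opens to 85 mm and grips with 20 to 120 N. Pads are 22 mm wide; open, the fingers measure 114 mm over their backs; the gripper's body (76 mm by 85 mm) begins 54 mm behind the grasp point. The pads swing forward as they close: fully open they stand 13 mm farther back than shut.
Start: joints at [1.019, 0.313, 1.498, -0, 1.331, -0.223], TCP at [0.17, 0.497, 0.304] pointing down, gripper open.
Joint ranges: [-2.94, 2.94], [-0.97, 2.17], [0.19, 2.56], [-1.23, 4.37], [0.02, 3.11], [-2.88, 2.88]. Speed limits (rad/s): [2.39, 2.39, 3.01, 3.14, 3.14, 3.14].

INTERFACE

Orientations are given as a unit quaternion [x, y, z, w].
In Python, from bench import * gives the robot as it stands.
- The arm moves only by the shell command python3 -m creep 'ROWS'. ROWS is JSON, a list of rows, each an object with "rotation": the turn, a rotation vector about the tool's x, y, z in rad, a list of three; "offset": the shift along the tool's x, y, z in mm, a list of three; "grip": the closure in counts, from 0 (fully open) to 255 (shut). A call has 1 to 20 rows; each row is the pose to reach, as a shift and turn from the pose commanded when the call began, along the tool's axes at that moment; what a row does not reach only later rows make up. A row lasts 1/12 s, in which the tool goes at most 41.7 mm and 7.16 degrees, less where a joint would pass 70% of its speed; a pose out of reach is approached as far as the arm can. A call with a gripper value outside its range is refused whole. The fingers move at their own pace and stop on an object; the grip force is fixed at half the most. Time passes only in rows, so rows that repeat a pose let the fingers close. It gives the time, the measured TCP pose, the force, the opening and the grip force at its end, in the units of the state.
- read_state(): the state, without advancing time (a new reading comes with each control period).
- grab_frame(name): name is "scene" or "top"; returns a dict with "pixels" (400x640x3 uint8, red, green, blue), "intrinsics" (3x3 intrinsics, pixels), "k1" (the pictures are not rectified: a ray, as slopes to the right and down, at radius r is drawn at 1 + k1 r^2 times it, then the intrinsics apply), "position" and "orientation" of the camera in the world. Camera axes: x right, y down, z forward; pixel columns grow to the right and rows downward; lengths in m; the calibration is good to about 2 mm. A picture is of the moment at which its call begins. There is no depth.
- job_done(): hands the job in; it is judged then, once.
The state is a dict: "clock": time; "joint_pos": joint angles; "qd": joint speeds; "joint_efforts": joint torques, N m; "ee_pos": TCP position; "eef_rot": TCP orientation; "contact_force": force on the tool from outside, world axes, zero at the start; "moment": the same for the moment, N m; "grip_width": opening from 0.0 (shut) to 1.0 (fully open); "gripper_force": force on a finger pad.
Only numpy, scipy, OpenCV 4.12 (cv2) and the standard library are available. Lean on these libraries where they do the work, as an engineer would, in place of code of your own. Each camera call takes 0.05 s, during which the arm holds its last target. There are 200 camera calls.

## Working session

There is one attempt and no reset: what is moved stays moved. The work goes in short steps, Python scripts to look and compute and a shell command to move; the robot and the scene stay as the last step left them, time stands still between calls to the robot, and variables do not carry over. Pictures are saved under pics/ and viewed, at most 10 in all, crops included, and the job is handed in when it is done.

```bash
mkdir -p pics; ls
python3 - <<'E'
from bench import *
import cv2, numpy as np, pickle
print(read_state())
for n in("scene","top"):
    f=grab_frame(n); pickle.dump(f,open(f"{n}.pkl","wb"))
    cv2.imwrite(f"pics/{n}0.png",np.array(f["pixels"])[:,:,::-1])
    print(n,f["intrinsics"],f["k1"],f["position"],f["orientation"])
E
```

```text
pics
{'clock': 0.0, 'joint_pos': array([ 1.01861366e+00,  3.13451331e-01,  1.49847262e+00,  1.08433859e-05,
        1.33100387e+00, -2.23384573e-01]), 'qd': array([-0.0004178 , -0.00017048,  0.00025106,  0.00112505, -0.00108304,
        0.00334856]), 'joint_efforts': array([ 7.38417675e-04, -4.12270153e+01, -2.59740865e+01, -1.47239180e-04,
        4.20306606e-03, -4.76114474e-05]), 'ee_pos': array([0.16943261, 0.49672166, 0.30332096]), 'eef_rot': array([ 1.63660745e-01,  9.86516454e-01, -6.16024371e-04, -2.57313296e-04]), 'contact_force': array([-1.37047465, -0.34006842, -1.42713144]), 'moment': array([-0.02389196, -0.02390168, -0.04403991]), 'gripper_force': 0.0, 'grip_width': 0.9968770054057395}
scene [[510.23455623   0.         327.04962598]
 [  0.         510.23455623 199.73831451]
 [  0.           0.           1.        ]] -0.14490745275864417 [ 1.07576394 -1.02550239  1.20866453] [ 0.88928581  0.22832349 -0.09356934 -0.38507651]
top [[486.53744054   0.         317.43325963]
 [  0.         486.53744054 192.04827934]
 [  0.           0.           1.        ]] -0.12100092600982497 [ 0.19797611 -0.01067599  1.6412095 ] [ 0.72522853 -0.67910793  0.07881216 -0.08151468]
```

View pics/scene0.png

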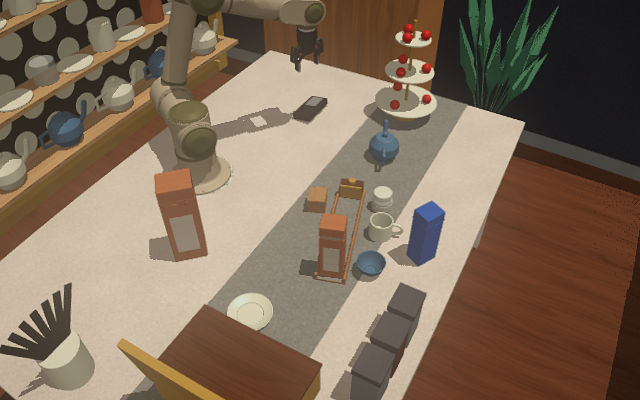

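View pics/top0.png

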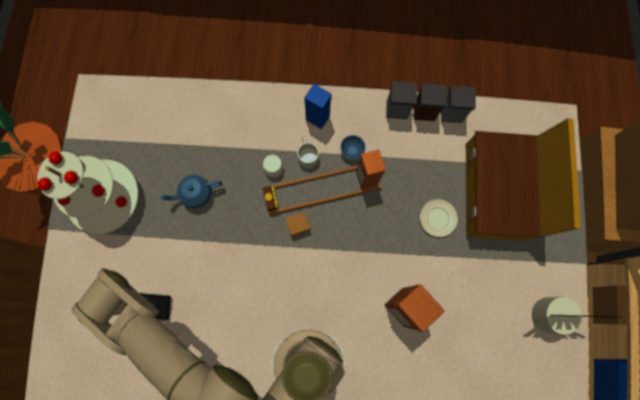

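Candidates for the tin are the copper tin in the channel (top 371,170; scene 333,245), the large copper tin (top 415,307; scene 180,215) and the blue tin (top 318,105; scene 427,233). The one in the channel fits, because it is copper, the smaller of the two copper tins, and in the channel. I'll confirm in an enlarged crop.

Run:
```python
import cv2,numpy as np,pickle
f=pickle.load(open("top.pkl","rb"));g=pickle.load(open("scene.pkl","rb"))
a=np.array(f["pixels"])[130:250,250:400,::-1];b=np.array(g["pixels"])[165:295,290:430,::-1]
a=cv2.resize(a,None,fx=5,fy=5,interpolation=cv2.INTER_CUBIC)
cv2.imwrite("pics/topc.png",a)
b=cv2.resize(b,None,fx=4.6,fy=4.6,interpolation=cv2.INTER_CUBIC);cv2.imwrite("pics/scenec.png",b[:598])
```

```text
(no output)
```

View pics/topc.png

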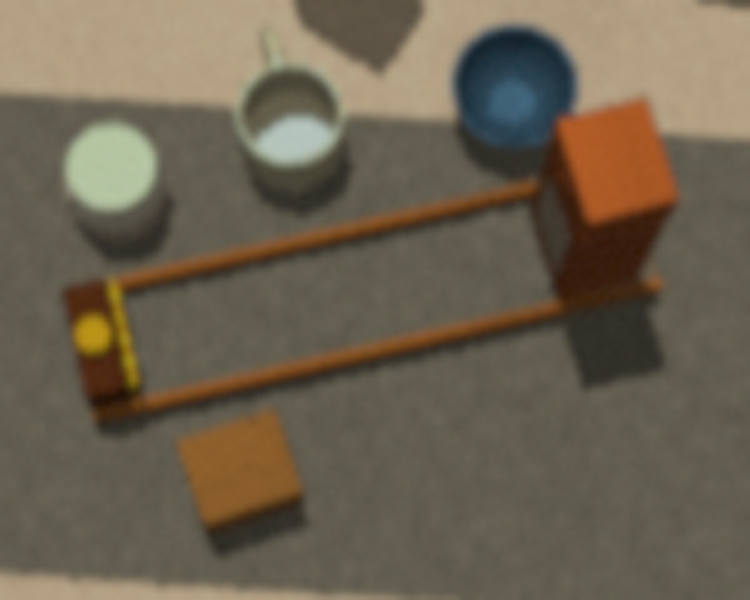

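View pics/scenec.png

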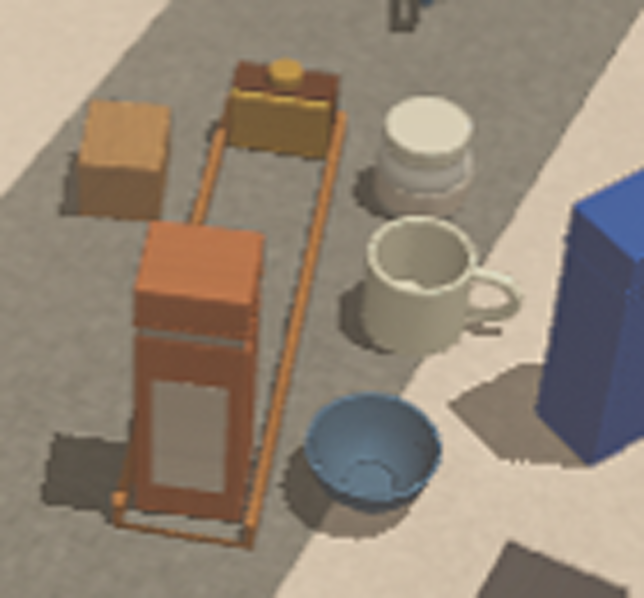

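The crop confirms it: a copper tin with a slip lid stands in the channel (lid top at crop px 557–677, 98–225). The stop with its brass plate is at the left end (65–140, 280–405). Next I'll turn these pixels into positions.

```bash
cat > h.py <<'E'
import cv2,numpy as np,pickle
from scipy.spatial.transform import Rotation as R
def ray(f,uv):
    K=np.array(f["intrinsics"]);d=np.array([f["k1"],0,0,0,0.])
    p=cv2.undistortPoints(np.array([[uv]],float),K,d)[0,0]
    return R.from_quat(f["orientation"]).apply([p[0],p[1],1])
def at(f,uv,z):
    r=ray(f,uv);o=np.array(f["position"]);return (o+r*(z-o[2])/r[2])
def proj(f,P):
    q=R.from_quat(f["orientation"]).inv().apply(np.array(P)-f["position"])
    return cv2.projectPoints(q.reshape(-1,1,3),np.zeros(3),np.zeros(3),np.array(f["intrinsics"]),np.array([f["k1"],0,0,0,0.]))[0][:,0]
E
python3 - <<'E'
from h import *
np.set_printoptions(precision=4,suppress=True)
f=pickle.load(open("top.pkl","rb"));g=pickle.load(open("scene.pkl","rb"))
T=lambda x,y,z:at(f,(250+(x+.5)/5-.5,130+(y+.5)/5-.5),z)
S=lambda x,y,z:at(g,(290+(x+.5)/4.6-.5,165+(y+.5)/4.6-.5),z)
print("rails",[T(*p,.025)[:2] for p in[(100,412),(660,283),(120,280),(535,186)]])
print("block",[T(*p,.056)[:2] for p in[(65,290),(103,282),(130,395),(93,403)]])
c=[T(*p,.2135)[:2] for p in[(557,118),(645,98),(677,198),(592,225)]];print("lid",c,np.mean(c,0))
c=[S(*p,.2135)[:2] for p in[(152,224),(265,233),(253,303),(135,292)]];print("lidS",c,np.mean(c,0))
print("endS",[S(*p,.025)[:2] for p in[(119,498),(251,521)]],[S(*p,.0)[:2] for p in[(116,524),(248,547)]])
print("railS",[S(*p,.025)[:2] for p in[(341,118),(222,130)]])
print("tinbaseS",[S(*p,.006)[:2] for p in[(137,502),(243,517)]])
print("plate topS",[S(*p,.058)[:2] for p in[(229,92),(330,102)]], "plate bot z.006", [S(*p,.006)[:2] for p in[(228,143),(325,157)]])
E
```

```text
rails [array([0.4915, 0.1647]), array([ 0.6063, -0.2103]), array([0.584, 0.159]), array([ 0.6696, -0.1213])]
block [array([0.5672, 0.1921]), array([0.5744, 0.1671]), array([0.4986, 0.1425]), array([0.4916, 0.1665])]
lid [array([ 0.6589, -0.12  ]), array([ 0.6756, -0.1737]), array([ 0.6128, -0.1955]), array([ 0.5923, -0.1443])] [ 0.6349 -0.1584]
lidS [array([ 0.5947, -0.1478]), array([ 0.6576, -0.1215]), array([ 0.6776, -0.1763]), array([ 0.6133, -0.2019])] [ 0.6358 -0.1619]
endS [array([ 0.6054, -0.2095]), array([ 0.6878, -0.1851])] [array([ 0.6043, -0.2118]), array([ 0.6876, -0.187 ])]
railS [array([0.5731, 0.1863]), array([0.5011, 0.1309])]
tinbaseS [array([ 0.6097, -0.1936]), array([ 0.6756, -0.1712])]
plate topS [array([0.5024, 0.138 ]), array([0.5724, 0.1644])] plate bot z.006 [array([0.5026, 0.1388]), array([0.5733, 0.1606])]
```

```bash
python3 -m creep '[{"rotation":[0,0,0.473],"offset":[-260,-280,0],"grip":255},{"rotation":[0,0,0.473],"offset":[-260,-280,0],"grip":255},{"rotation":[0,0,0.473],"offset":[-260,-280,0],"grip":255},{"rotation":[0,0,0.473],"offset":[-260,-280,0],"grip":255},{"rotation":[0,0,0.473],"offset":[-260,-280,0],"grip":255},{"rotation":[0,0,0.473],"offset":[-260,-280,0],"grip":255},{"rotation":[0,0,0.473],"offset":[-260,-280,0],"grip":255},{"rotation":[0,0,0.946],"offset":[-519,-560,0],"grip":255},{"rotation":[0,0,0.946],"offset":[-519,-560,0],"grip":255},{"rotation":[0,0,0.946],"offset":[-519,-560,0],"grip":255},{"rotation":[0,0,0.946],"offset":[-519,-560,0],"grip":255},{"rotation":[0,0,0.946],"offset":[-519,-560,0],"grip":255},{"rotation":[0,0,0.946],"offset":[-519,-560,0],"grip":255},{"rotation":[0,0,0.946],"offset":[-519,-560,0],"grip":255},{"rotation":[0,0,0.946],"offset":[-519,-560,0],"grip":255},{"rotation":[0,0,0.946],"offset":[-519,-560,0],"grip":255},{"rotation":[0,0,0.946],"offset":[-519,-560,0],"grip":255},{"rotation":[0,0,0.946],"offset":[-519,-560,0],"grip":255},{"rotation":[0,0,0.946],"offset":[-519,-560,0],"grip":255},{"rotation":[0,0,0.946],"offset":[-519,-560,0],"grip":255}]'
```

```text
clock: 1.77
ee_pos: [0.4803, -0.2035, 0.3028]
eef_rot: [0.596, 0.803, -0.0, -0.001]
contact_force: [-0.7, -0.4, -0.7]
grip_width: -0.001
gripper_force: 0.0
```

```bash
python3 -m creep '[{"rotation":[0,0,0],"offset":[-113,161,48],"grip":255},{"rotation":[0,0,0],"offset":[-113,161,48],"grip":255},{"rotation":[0,0,0],"offset":[-113,161,48],"grip":255},{"rotation":[0,0,0],"offset":[-113,161,48],"grip":255},{"rotation":[0,0,0],"offset":[-113,161,48],"grip":255},{"rotation":[0,0,0],"offset":[-113,161,48],"grip":255},{"rotation":[0,0,0],"offset":[-113,161,48],"grip":255},{"rotation":[0,0,0],"offset":[-113,161,48],"grip":255}]'
python3 - <<'E'
from bench import *
import cv2
import numpy as np
s=read_state();print(s["ee_pos"],s["contact_force"])
b=np.array(grab_frame("scene")["pixels"])[165:325,260:430,::-1]
cv2.imwrite("pics/s1.png",cv2.resize(b,None,fx=3.6,fy=3.6,interpolation=cv2.INTER_CUBIC))
E
```

```text
clock: 2.43
ee_pos: [0.6665, -0.2608, 0.2561]
eef_rot: [0.595, 0.804, -0.0, -0.0]
contact_force: [0.0, 0.5, 0.1]
grip_width: 0.002
gripper_force: 0.0
[ 0.66653497 -0.26083866  0.25611706] [0.00895508 0.4562221  0.13683838]
```

View pics/s1.png

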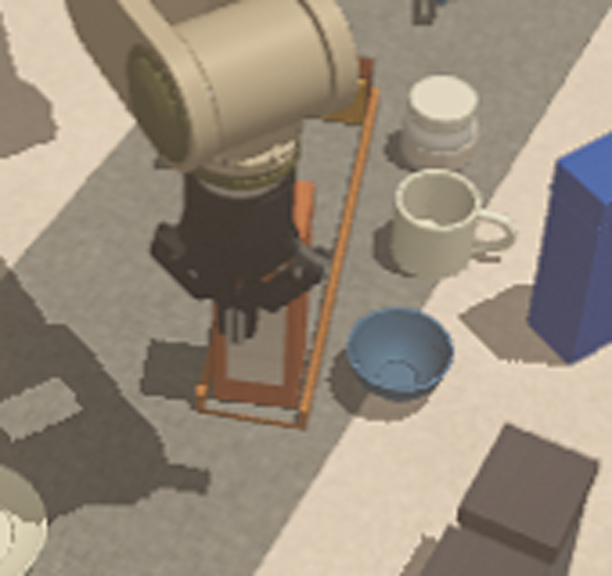

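The scene crop shows the closed fingers behind the tin, at its upper part (240,325), centred across the channel. I'll close the gap.

```bash
python3 -m creep '[{"rotation":[0,0,0],"offset":[20,0,0],"grip":255},{"rotation":[0,0,0],"offset":[38,0,0],"grip":255},{"rotation":[0,0,0],"offset":[45,0,0],"grip":255},{"rotation":[0,0,0],"offset":[48,0,0],"grip":255},{"rotation":[0,0,0],"offset":[51,0,0],"grip":255},{"rotation":[0,0,0],"offset":[54,0,0],"grip":255},{"rotation":[0,0,0],"offset":[57,0,0],"grip":255},{"rotation":[0,0,0],"offset":[60,0,0],"grip":255},{"rotation":[0,0,0],"offset":[63,0,0],"grip":255},{"rotation":[0,0,0],"offset":[66,0,0],"grip":255},{"rotation":[0,0,0],"offset":[69,0,0],"grip":255},{"rotation":[0,0,0],"offset":[72,0,0],"grip":255},{"rotation":[0,0,0],"offset":[75,0,0],"grip":255},{"rotation":[0,0,0],"offset":[78,0,0],"grip":255},{"rotation":[0,0,0],"offset":[81,0,0],"grip":255},{"rotation":[0,0,0],"offset":[84,0,0],"grip":255},{"rotation":[0,0,0],"offset":[87,0,0],"grip":255},{"rotation":[0,0,0],"offset":[87,0,0],"grip":255}]'
python3 - <<'E'
from bench import *
import cv2
import numpy as np
b=np.array(grab_frame("scene")["pixels"])[165:325,260:430,::-1]
cv2.imwrite("pics/s2.png",cv2.resize(b,None,fx=3.6,fy=3.6,interpolation=cv2.INTER_CUBIC))
E
```

```text
clock: 3.98
ee_pos: [0.6414, -0.178, 0.2559]
eef_rot: [0.595, 0.804, 0.0, -0.0]
contact_force: [0.3, -0.1, -0.8]
grip_width: 0.003
gripper_force: 0.2
```

View pics/s2.png

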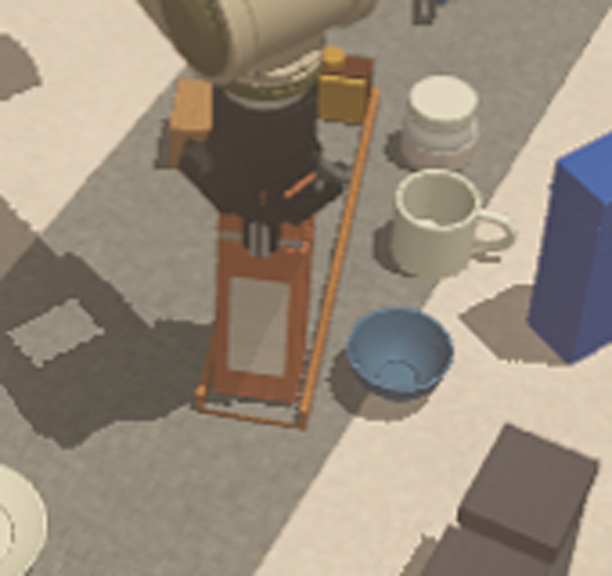

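The tin is tilting: its rear base edge is off the floor (crop ~255,395), and the fingers are on the lid (260,240). I'll keep pushing slowly.

```bash
python3 -m creep '[{"rotation":[0,0,0],"offset":[3,0,0],"grip":255},{"rotation":[0,0,0],"offset":[6,0,0],"grip":255},{"rotation":[0,0,0],"offset":[9,0,0],"grip":255},{"rotation":[0,0,0],"offset":[12,0,0],"grip":255},{"rotation":[0,0,0],"offset":[15,0,0],"grip":255},{"rotation":[0,0,0],"offset":[18,0,0],"grip":255},{"rotation":[0,0,0],"offset":[21,0,0],"grip":255},{"rotation":[0,0,0],"offset":[24,0,0],"grip":255},{"rotation":[0,0,0],"offset":[27,0,0],"grip":255},{"rotation":[0,0,0],"offset":[30,0,0],"grip":255},{"rotation":[0,0,0],"offset":[33,0,0],"grip":255},{"rotation":[0,0,0],"offset":[36,0,0],"grip":255},{"rotation":[0,0,0],"offset":[39,0,0],"grip":255},{"rotation":[0,0,0],"offset":[42,0,0],"grip":255},{"rotation":[0,0,0],"offset":[42,0,0],"grip":255},{"rotation":[0,0,0],"offset":[42,0,0],"grip":255},{"rotation":[0,0,0],"offset":[42,0,0],"grip":255},{"rotation":[0,0,0],"offset":[42,0,0],"grip":255}]'
python3 - <<'E'
from bench import *
import cv2
import numpy as np
b=np.array(grab_frame("scene")["pixels"])[165:325,260:430,::-1]
cv2.imwrite("pics/s3.png",cv2.resize(b,None,fx=3.6,fy=3.6,interpolation=cv2.INTER_CUBIC))
E
```

```text
clock: 5.53
ee_pos: [0.6293, -0.1386, 0.2559]
eef_rot: [0.595, 0.804, -0.0, 0.0]
contact_force: [0.2, -0.6, -0.3]
grip_width: 0.003
gripper_force: 0.0
```

View pics/s3.png

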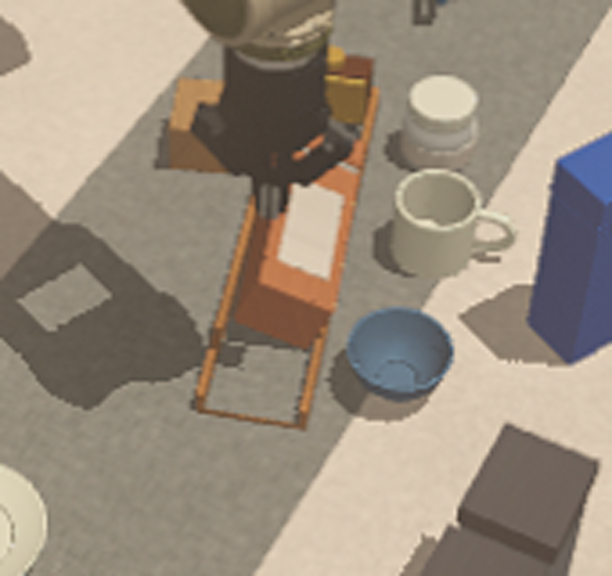

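The tin lies flat in the channel with its label up. The base face's lower corners are near crop (238,318) and (325,345), and its top corners near (262,282) and (332,312).

Run:
```python
from h import *
from bench import *
np.set_printoptions(precision=4,suppress=True)
g=pickle.load(open("scene.pkl","rb"))
S=lambda p,z:at(g,(260+p[0]/3.6,165+p[1]/3.6),z)
u=np.array([-.2900,.957]);n=np.array([.957,.29]);o=np.array([.635,-.16])
for p,z in[((238,318),.006),((325,345),.006),((262,282),.066),((332,312),.066)]:
    q=S(p,z)[:2];print(q,(q-o)@u,(q-o)@n)
t=read_state()["ee_pos"];print("tcp",t,(t[:2]-o)@u,(t[:2]-o)@n)
```

```text
[ 0.5888 -0.1135] 0.057943708621268984 -0.030720632123678544
[ 0.6679 -0.1041] 0.04392016982714413 0.04767795352931369
[ 0.6117 -0.1147] 0.050149968939941045 -0.009182987465648315
[ 0.6775 -0.1159] 0.029881859077852152 0.053414887646090696
tcp [ 0.6292 -0.1386  0.2558] 0.02214033822767379 0.0006967410777196997
```

```bash
python3 -m creep '[{"rotation":[0,0,0],"offset":[-82,0,0],"grip":255},{"rotation":[0,0,0],"offset":[-82,0,0],"grip":255},{"rotation":[0,0,0],"offset":[-82,0,0],"grip":255},{"rotation":[0,0,0],"offset":[-82,0,0],"grip":255}]'
python3 - <<'E'
from h import *
from bench import *
a=grab_frame("top");b=grab_frame("scene")
pickle.dump(a,open("top2.pkl","wb"));pickle.dump(b,open("scene2.pkl","wb"))
A=np.array(a["pixels"])[140:230,255:400,::-1];B=np.array(b["pixels"])[165:305,310:390,::-1]
A=cv2.resize(A,None,fx=3,fy=3,interpolation=cv2.INTER_CUBIC);B=cv2.resize(B,None,fx=4,fy=4,interpolation=cv2.INTER_CUBIC)
im=np.zeros((560,435+320,3),np.uint8);im[:270,:435]=A;im[:,435:]=B
cv2.imwrite("pics/c4.png",im)
E
```

```text
clock: 5.92
ee_pos: [0.6531, -0.2188, 0.2549]
eef_rot: [0.596, 0.803, -0.0, -0.0]
contact_force: [1.0, 0.4, -0.7]
grip_width: -0.0
gripper_force: 0.0
```

View pics/c4.png

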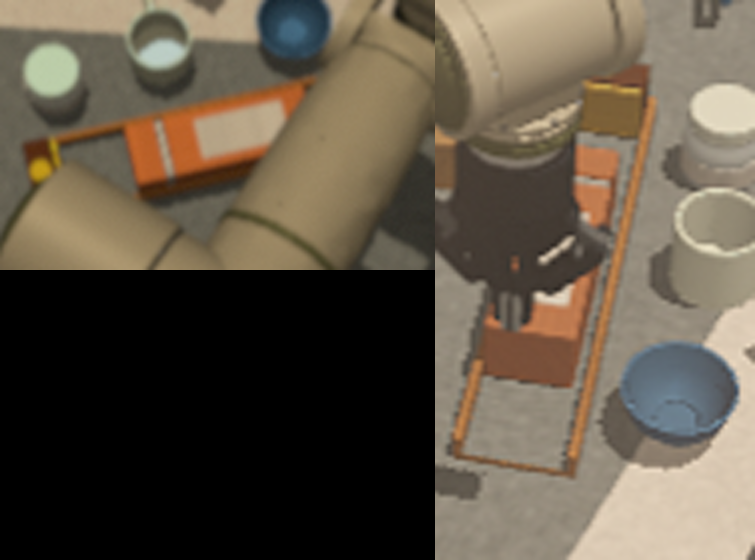

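The tin now lies straight between the rails. In the scene view the base lower edge runs (482,372) to (573,386). In the top view the lid end is at (126,127) to (140,185), and the brass plate is near (57,140).

Run:
```python
from h import *
f=pickle.load(open("top2.pkl","rb"));g=pickle.load(open("scene2.pkl","rb"))
S=lambda p,z:at(g,(310+(p[0]-435)/4,165+p[1]/4),z)
T=lambda p,z:at(f,(255+p[0]/3,140+p[1]/3),z)
u=np.array([-.29,.957]);n=np.array([.957,.29]);o=np.array([.635,-.16])
for l,q in[("base",S((482,372),.006)),("base",S((573,386),.006)),("basetop",S((490,325),.066)),("basetop",S((585,340),.066)),("lid",T((126,127),.066)),("lid",T((140,183),.066)),("plate",T((59,140),.056)),]:
    print(l,np.round(q[:2],3),np.round([(q[:2]-o)@u,(q[:2]-o)@n],3))
```

```text
base [ 0.586 -0.136] [ 0.037 -0.04 ]
base [ 0.654 -0.115] [0.038 0.031]
basetop [ 0.594 -0.138] [ 0.033 -0.033]
basetop [ 0.662 -0.117] [0.033 0.039]
lid [0.591 0.078] [0.24  0.026]
lid [0.528 0.057] [ 0.239 -0.039]
plate [0.573 0.152] [0.316 0.031]
```

```bash
python3 -m creep '[{"rotation":[0,0,0],"offset":[0,0,40],"grip":255},{"rotation":[0,0,0],"offset":[0,-1,80],"grip":255},{"rotation":[0,0,0],"offset":[0,-1,120],"grip":255},{"rotation":[0,0,0],"offset":[0,-1,145],"grip":255},{"rotation":[0,0,0],"offset":[0,-1,158],"grip":255},{"rotation":[0,0,0],"offset":[25,-1,158],"grip":255},{"rotation":[0,0,0],"offset":[50,-1,158],"grip":255},{"rotation":[0,0,0],"offset":[60,-1,158],"grip":255},{"rotation":[0,0,0],"offset":[65,-1,158],"grip":255},{"rotation":[0,0,0],"offset":[70,-1,158],"grip":255},{"rotation":[0,0,0],"offset":[73,-1,158],"grip":255},{"rotation":[0,0,0],"offset":[76,-1,158],"grip":255},{"rotation":[0,0,0],"offset":[79,-1,158],"grip":255},{"rotation":[0,0,0],"offset":[82,-1,158],"grip":255},{"rotation":[0,0,0],"offset":[85,-1,158],"grip":255},{"rotation":[0,0,0],"offset":[88,-1,158],"grip":255},{"rotation":[0,0,0],"offset":[91,-1,158],"grip":255},{"rotation":[0,0,0],"offset":[94,-1,158],"grip":255},{"rotation":[0,0,0],"offset":[97,-1,158],"grip":255},{"rotation":[0,0,0],"offset":[100,-1,158],"grip":255}]'
```

```text
clock: 7.68
ee_pos: [0.6229, -0.1213, 0.0979]
eef_rot: [0.595, 0.804, -0.0, 0.0]
contact_force: [0.8, -1.4, -0.6]
grip_width: 0.003
gripper_force: 0.0
```

```bash
python3 -m creep '[{"rotation":[0,0,0],"offset":[3,0,0],"grip":255},{"rotation":[0,0,0],"offset":[6,0,0],"grip":255},{"rotation":[0,0,0],"offset":[9,0,0],"grip":255},{"rotation":[0,0,0],"offset":[12,0,0],"grip":255},{"rotation":[0,0,0],"offset":[15,0,0],"grip":255},{"rotation":[0,0,0],"offset":[18,0,0],"grip":255},{"rotation":[0,0,0],"offset":[21,0,0],"grip":255},{"rotation":[0,0,0],"offset":[24,0,0],"grip":255},{"rotation":[0,0,0],"offset":[27,0,0],"grip":255},{"rotation":[0,0,0],"offset":[30,0,0],"grip":255},{"rotation":[0,0,0],"offset":[33,0,0],"grip":255},{"rotation":[0,0,0],"offset":[36,0,0],"grip":255},{"rotation":[0,0,0],"offset":[39,0,0],"grip":255},{"rotation":[0,0,0],"offset":[42,0,0],"grip":255},{"rotation":[0,0,0],"offset":[44,0,0],"grip":255},{"rotation":[0,0,0],"offset":[45,0,0],"grip":255},{"rotation":[0,0,0],"offset":[45,0,0],"grip":255}]'
python3 - <<'E'
from h import *
from bench import *
s=read_state();print(s["ee_pos"],s["contact_force"])
a=grab_frame("top");b=grab_frame("scene")
A=np.array(a["pixels"])[140:230,255:400,::-1];B=np.array(b["pixels"])[165:305,310:390,::-1]
A=cv2.resize(A,None,fx=3,fy=3,interpolation=cv2.INTER_CUBIC);B=cv2.resize(B,None,fx=4,fy=4,interpolation=cv2.INTER_CUBIC)
im=np.zeros((560,435+320,3),np.uint8);im[:270,:435]=A;im[:,435:]=B
cv2.imwrite("pics/c5.png",im)
E
```

```text
clock: 9.1
ee_pos: [0.6098, -0.0782, 0.0979]
eef_rot: [0.595, 0.804, 0.0, -0.0]
contact_force: [-0.4, 0.8, 1.5]
grip_width: -0.0
gripper_force: 0.0
[ 0.60982611 -0.07815361  0.09791548] [-0.36033946  0.78680964  1.45031592]
```

View pics/c5.png

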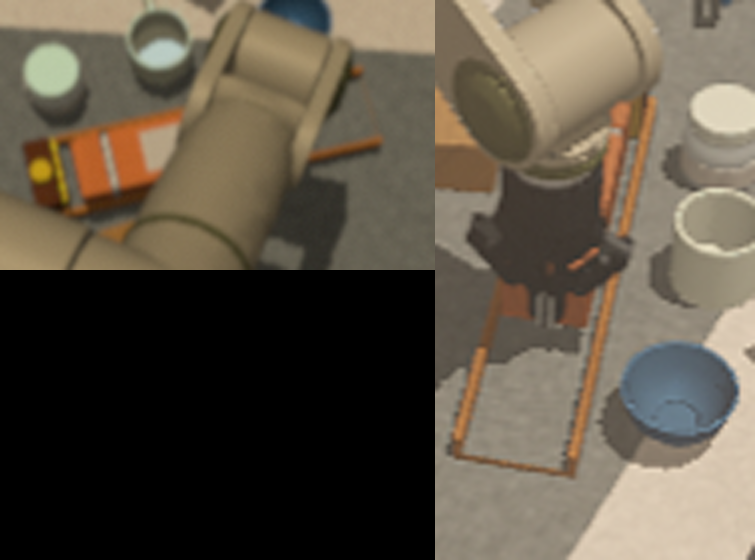

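The tin is straight in the channel. The lid end (top view ~73,165) is about 9 mm from the plate (~63,165). I'll creep on in small steps.

```bash
python3 -m creep '[{"rotation":[0,0,0],"offset":[1,0,0],"grip":255},{"rotation":[0,0,0],"offset":[2,0,0],"grip":255},{"rotation":[0,0,0],"offset":[3,0,0],"grip":255},{"rotation":[0,0,0],"offset":[4,0,0],"grip":255}]' ; python3 -m creep '[{"rotation":[0,0,0],"offset":[1,0,0],"grip":255},{"rotation":[0,0,0],"offset":[2,0,0],"grip":255},{"rotation":[0,0,0],"offset":[3,0,0],"grip":255}]'; python3 -m creep '[{"rotation":[0,0,0],"offset":[1,0,0],"grip":255},{"rotation":[0,0,0],"offset":[2,0,0],"grip":255}]'
```

```text
clock: 9.53
ee_pos: [0.6088, -0.0747, 0.0979]
eef_rot: [0.595, 0.804, -0.0, 0.0]
contact_force: [0.9, -1.8, -0.1]
grip_width: 0.003
gripper_force: 0.0
clock: 9.78
ee_pos: [0.6079, -0.0717, 0.0979]
eef_rot: [0.595, 0.804, -0.0, 0.0]
contact_force: [0.9, -1.3, -0.4]
grip_width: 0.002
gripper_force: 0.0
clock: 9.95
ee_pos: [0.6073, -0.0698, 0.0979]
eef_rot: [0.595, 0.804, -0.0, 0.0]
contact_force: [1.2, -1.6, -0.3]
grip_width: -0.006
gripper_force: 0.0
```

```bash
python3 -m creep '[{"rotation":[0,0,0],"offset":[0.5,0,0],"grip":255},{"rotation":[0,0,0],"offset":[1,0,0],"grip":255}]';python3 -m creep '[{"rotation":[0,0,0],"offset":[0.5,0,0],"grip":255},{"rotation":[0,0,0],"offset":[1,0,0],"grip":255}]'
```

```text
clock: 10.12
ee_pos: [0.607, -0.0688, 0.0979]
eef_rot: [0.595, 0.804, 0.0, 0.0]
contact_force: [0.9, -2.5, 0.4]
grip_width: -0.003
gripper_force: 0.0
clock: 10.28
ee_pos: [0.6067, -0.068, 0.0979]
eef_rot: [0.595, 0.804, 0.0, 0.0]
contact_force: [-0.4, -2.0, 0.6]
grip_width: 0.001
gripper_force: 0.0
```

```bash
for i in 1 ; do :; done; python3 -m creep '[{"rotation":[0,0,0],"offset":[0.5,0,0],"grip":255},{"rotation":[0,0,0],"offset":[1,0,0],"grip":255}]' | grep -E "ee_pos|contact";python3 -m creep '[{"rotation":[0,0,0],"offset":[0.5,0,0],"grip":255},{"rotation":[0,0,0],"offset":[1,0,0],"grip":255}]'| grep -E "ee_pos|contact";python3 -m creep '[{"rotation":[0,0,0],"offset":[0.5,0,0],"grip":255},{"rotation":[0,0,0],"offset":[1,0,0],"grip":255}]'| grep -E "ee_pos|contact"
```

```text
ee_pos: [0.6064, -0.067, 0.0979]
contact_force: [-0.1, -1.5, -0.4]
ee_pos: [0.6061, -0.066, 0.0979]
contact_force: [1.0, -2.2, 0.2]
ee_pos: [0.6058, -0.0651, 0.0979]
contact_force: [1.7, -1.3, -0.2]
```

```bash
python3 -m creep '[{"rotation":[0,0,0],"offset":[0.5,0,0],"grip":255},{"rotation":[0,0,0],"offset":[1,0,0],"grip":255}]' | grep -E "ee_pos|contact";python3 -m creep '[{"rotation":[0,0,0],"offset":[0.5,0,0],"grip":255},{"rotation":[0,0,0],"offset":[1,0,0],"grip":255}]'| grep -E "ee_pos|contact"
```

```text
ee_pos: [0.6055, -0.0641, 0.0979]
contact_force: [0.5, -1.8, 1.2]
ee_pos: [0.6053, -0.0634, 0.0979]
contact_force: [0.1, -3.9, -0.9]
```

```bash
python3 -m creep '[{"rotation":[0,0,0],"offset":[0.5,0,0],"grip":255},{"rotation":[0,0,0],"offset":[1,0,0],"grip":255}]' | grep -E "ee_pos|contact";python3 -m creep '[{"rotation":[0,0,0],"offset":[0.5,0,0],"grip":255},{"rotation":[0,0,0],"offset":[1,0,0],"grip":255}]'| grep -E "ee_pos|contact"
```

```text
ee_pos: [0.605, -0.0624, 0.0979]
contact_force: [1.1, -4.3, -0.9]
ee_pos: [0.6047, -0.0613, 0.098]
contact_force: [1.5, -5.5, -0.0]
```

```bash
python3 -m creep '[{"rotation":[0,0,0],"offset":[0.5,0,0],"grip":255},{"rotation":[0,0,0],"offset":[1,0,0],"grip":255}]' | grep -E "ee_pos|contact";python3 -m creep '[{"rotation":[0,0,0],"offset":[0.5,0,0],"grip":255},{"rotation":[0,0,0],"offset":[1,0,0],"grip":255}]'| grep -E "ee_pos|contact"
```

```text
ee_pos: [0.6044, -0.0603, 0.0979]
contact_force: [1.4, -5.1, -0.1]
ee_pos: [0.6041, -0.0593, 0.0979]
contact_force: [1.4, -4.3, -0.3]
```

The force has settled near 5 N, so the lid is on the plate and sliding in. I'll take finer steps until it stops dead.

```bash
python3 -m creep '[{"rotation":[0,0,0],"offset":[0.3,0,0],"grip":255},{"rotation":[0,0,0],"offset":[0.6,0,0],"grip":255}]' | grep -E "ee_pos|contact";python3 -m creep '[{"rotation":[0,0,0],"offset":[0.3,0,0],"grip":255},{"rotation":[0,0,0],"offset":[0.6,0,0],"grip":255}]'| grep -E "ee_pos|contact"
```

```text
ee_pos: [0.6039, -0.0587, 0.0979]
contact_force: [1.2, -5.2, 0.9]
ee_pos: [0.6037, -0.0582, 0.0979]
contact_force: [0.8, -4.8, -0.3]
```

```bash
python3 -m creep '[{"rotation":[0,0,0],"offset":[0.3,0,0],"grip":255},{"rotation":[0,0,0],"offset":[0.6,0,0],"grip":255}]' | grep -E "ee_pos|contact"
```

```text
ee_pos: [0.6035, -0.0576, 0.0979]
contact_force: [1.3, -4.9, -0.9]
```

```bash
python3 -m creep '[{"rotation":[0,0,0],"offset":[0.3,0,0],"grip":255},{"rotation":[0,0,0],"offset":[0.6,0,0],"grip":255}]' | grep -E "ee_pos|contact"
```

```text
ee_pos: [0.6034, -0.057, 0.0979]
contact_force: [1.3, -5.9, -0.6]
```

```bash
python3 -m creep '[{"rotation":[0,0,0],"offset":[0.2,0,0],"grip":255},{"rotation":[0,0,0],"offset":[0.4,0,0],"grip":255}]' | grep -E "ee_pos|contact"
```

```text
ee_pos: [0.6033, -0.0567, 0.0979]
contact_force: [1.4, -4.8, 0.3]
```

```bash
python3 -m creep '[{"rotation":[0,0,0],"offset":[0.2,0,0],"grip":255},{"rotation":[0,0,0],"offset":[0.4,0,0],"grip":255}]' | grep -E "ee_pos|contact"
```

```text
ee_pos: [0.6032, -0.0564, 0.098]
contact_force: [1.6, -8.6, 0.6]
```

```bash
python3 -m creep '[{"rotation":[0,0,0],"offset":[0.2,0,0],"grip":255},{"rotation":[0,0,0],"offset":[0.4,0,0],"grip":255}]' | grep -E "ee_pos|contact"
```

```text
ee_pos: [0.6032, -0.0564, 0.098]
contact_force: [1.0, -7.8, 0.4]
```

It has stopped dead at about 8 N. I'll add a little and hold.

```bash
python3 -m creep '[{"rotation":[0,0,0],"offset":[0.3,0,0],"grip":255},{"rotation":[0,0,0],"offset":[0.3,0,0],"grip":255}]' | grep -E "ee_pos|contact"
```

```text
ee_pos: [0.6032, -0.0563, 0.0981]
contact_force: [1.1, -7.9, -0.3]
```

```bash
python3 -m creep '[{"rotation":[0,0,0],"offset":[0.4,0,0],"grip":255},{"rotation":[0,0,0],"offset":[0.4,0,0],"grip":255}]' | grep -E "ee_pos|contact"
```

```text
ee_pos: [0.6032, -0.0562, 0.0982]
contact_force: [0.8, -11.0, 0.2]
```

```bash
python3 -m creep '[{"rotation":[0,0,0],"offset":[0.4,0,0],"grip":255},{"rotation":[0,0,0],"offset":[0.4,0,0],"grip":255}]' | grep -E "ee_pos|contact"
```

```text
ee_pos: [0.6032, -0.0561, 0.0984]
contact_force: [2.0, -11.1, 0.3]
```

```bash
python3 -m creep '[{"rotation":[0,0,0],"offset":[0.2,0,0],"grip":255},{"rotation":[0,0,0],"offset":[0.2,0,0],"grip":255},{"rotation":[0,0,0],"offset":[0.2,0,0],"grip":255},{"rotation":[0,0,0],"offset":[0.2,0,0],"grip":255},{"rotation":[0,0,0],"offset":[0.2,0,0],"grip":255},{"rotation":[0,0,0],"offset":[0.2,0,0],"grip":255},{"rotation":[0,0,0],"offset":[0.2,0,0],"grip":255},{"rotation":[0,0,0],"offset":[0.2,0,0],"grip":255},{"rotation":[0,0,0],"offset":[0.2,0,0],"grip":255},{"rotation":[0,0,0],"offset":[0.2,0,0],"grip":255}]' | grep -E "ee_pos|contact"
```

```text
ee_pos: [0.6032, -0.0561, 0.0984]
contact_force: [3.4, -12.9, 0.6]
```

The press held at about 13 N for 0.8 s. I'll back off along the channel, then rise.

```bash
python3 -m creep '[{"rotation":[0,0,0],"offset":[-1,0,0],"grip":255},{"rotation":[0,0,0],"offset":[-3,0,0],"grip":255},{"rotation":[0,0,0],"offset":[-8,0,0],"grip":255},{"rotation":[0,0,0],"offset":[-25,0,0],"grip":255},{"rotation":[0,0,0],"offset":[-50,0,0],"grip":255},{"rotation":[0,0,0],"offset":[-70,0,0],"grip":255},{"rotation":[0,0,0],"offset":[-70,0,-30],"grip":255},{"rotation":[0,0,0],"offset":[-70,0,-70],"grip":255},{"rotation":[0,0,0],"offset":[-70,0,-110],"grip":255},{"rotation":[0,0,0],"offset":[-120,0,-150],"grip":255},{"rotation":[0,0,0],"offset":[-120,0,-150],"grip":255},{"rotation":[0,0,0],"offset":[-120,0,-150],"grip":255},{"rotation":[0,0,0],"offset":[-120,0,-150],"grip":255}]'
python3 - <<'E'
from h import *
from bench import *
a=grab_frame("top");b=grab_frame("scene")
A=np.array(a["pixels"])[140:230,255:400,::-1];B=np.array(b["pixels"])[165:305,310:390,::-1]
A=cv2.resize(A,None,fx=3,fy=3,interpolation=cv2.INTER_CUBIC);B=cv2.resize(B,None,fx=4,fy=4,interpolation=cv2.INTER_CUBIC)
im=np.zeros((560,435+320,3),np.uint8);im[:270,:435]=A;im[:,435:]=B
cv2.imwrite("pics/c6.png",im)
E
```

```text
clock: 15.37
ee_pos: [0.6376, -0.1706, 0.2478]
eef_rot: [0.596, 0.803, 0.0, 0.0]
contact_force: [-0.6, 1.1, -1.0]
grip_width: 0.0
gripper_force: 0.0
```

View pics/c6.png

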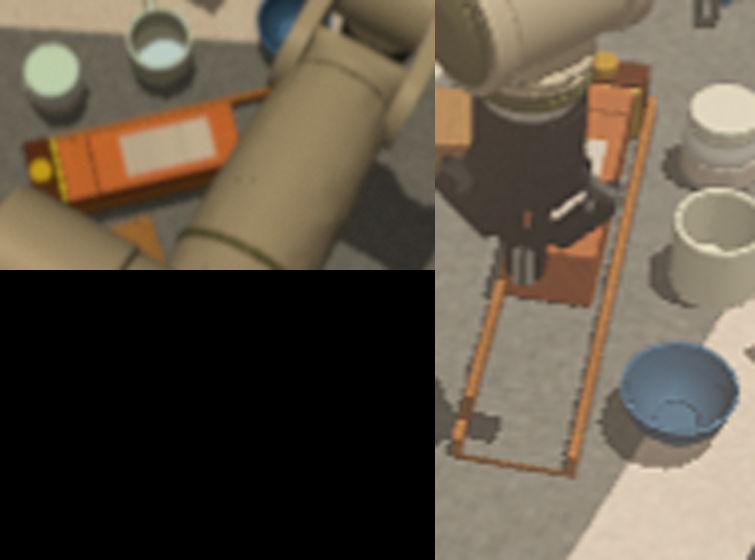

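The tin lies against the plate (top view ~62,175). The lid's seam at ~95,170 has closed to a thin line, and the gripper is clear.

```bash
python3 -c "
from bench import *
print(job_done())"
```

```text
the job is handed in; nothing more can be done
None
```

I tipped the tin onto its side and slid it to the stop, pressed its lid home at about 13 N, and left it lying there with the gripper clear; I handed the job in at about 15 s on the robot's clock, and no verdict was returned.

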